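Seat a lens barrel and hold the sprung lamp hood just below its balance point

ROBOT

A 6-joint arm with a two-finger parallel gripper is mounted at the origin on the work surface. World frame = base frame: x ahead of the robot, y to its left, z up, the work surface at z = 0. Lengths are in mm, angles in rad, forces in N, time in s.
With the tool pointing down it reaches from about 275 to 825 mm from the base axis. Payload 5.2 kg.
Tool frame: the origin (TCP) lies at the very end of the fingers, on their centre line; the grasp point (between the pads) lies 19 mm behind it; z points along the fingers, y is the line along which they close (so a half turn about z gives the same grasp; the last joint's range is limited). The gripper opens to 93 mm and grips with 3 to 60 N. Pads are 15 mm wide; open, the fingers measure 128 mm over their backs; the gripper's body (75 mm by 188 mm) begins 65 mm behind the grasp point.
Start: joints at [-1.521, 0.259, 1.535, -0, 1.348, -0.203], TCP at [137.585, -532.518, 218.653] pointing down, gripper open.
Joint ranges: [-3.14, 3.14], [-0.91, 2.08], [0.19, 2.58], [-1.22, 4.36], [0.22, 2.71], [-3.12, 3.12]. Speed limits (rad/s): [2.57, 2.57, 3.14, 3.14, 3.14, 3.14].

INTERFACE

Orientations are given as [roll, pitch, yaw] about the fixed x, y, z axes, in that order (R = Rz(yaw) Ry(pitch) Rx(roll)).
In Python, from bench import robot gives the robot as it stands. The module is installed in compiled form; this text tells all that it offers. Calls block until the motion is done:
- robot.move_ptp(position, orientation): joint-space move of the TCP to a pose.
- robot.move_linear(position, ori=None, speed=150, f_stop=None): straight line of the TCP; ori=None keeps the orientation; speed is the mean speed in mm/s. With f_stop (N) it stops when the force on the tool has changed by that much, and returns True; else False.
- robot.move_j(angles): joint-space move.
- robot.move_gripper(opening): opening from 0.0 (shut) to 1.0 (fully open); the grip force is fixed at half the most; returns when the fingers have stopped.
- robot.sleep(seconds).
- robot.inverse_kinematics(position, orientation): joint angles nearest the present ones, or None.
- robot.get_image(name): name is "scene" or "top" or "wrist"; returns a dict with "img" (384x512x3 uint8, blue, green, red), "fovy" (degrees; the focal length in pixels is half the picture's height over the tangent of half this angle, whatever the lens; pixels are square), "cx", "cy" (the principal point, pixels), "k1" (the pictures are not rectified: a ray, as slopes to the right and down, at radius r is drawn at 1 + k1 r^2 times it, then the intrinsics apply), "eye" and "orientation" of the camera in the world. Camera axes: x right, y down, z forward; pixel columns grow to the right and rows downward; lengths in mm; the calibration is good to about 2 mm. A picture is of the moment at which its call begins. There is no depth.
A pose or a line that the arm cannot do raises robot.MotionError and nothing moves.
- robot.hand_in(): hands the job in; it is judged then, once.
Readings, each from a call of its own:
- robot.current_t(): time.
- robot.current_qpos(): joint angles.
- robot.current_joint_vel(): joint speeds.
- robot.current_joint_efforts(): joint torques, N m.
- robot.current_tcp_pos(): TCP position.
- robot.current_eef_rot(): TCP orientation.
- robot.current_contact_force(): force on the tool from outside, world axes, zero at the start.
- robot.current_ft_torque(): the same for the moment, N m.
- robot.current_gripper_width(): opening from 0.0 (shut) to 1.0 (fully open).
- robot.current_finger_force(): force on a finger pad.
Only numpy, scipy, OpenCV 4.12 (cv2) and the standard library are available. Lean on these libraries where they do the work, as an engineer would, in place of code of your own. Each camera call takes 0.05 s, during which the arm holds its last target. There are 200 camera calls.

TASK

Stand the lens barrel with the brass band upright in the bore of the square seat at the front of the lamp station, fully home, and let go of it. Then take the station's sprung yellow hood by its black grip, raise it clearly past the red balance mark on the quadrant without letting it spring fully open, bring it back and finish while still holding it steady with the fingers in the green band just below the red mark, so that its lamp panel shines on the barrel. Leave the other barrels and the things on the bench alone.

Things in the scene. Friction and masses are not known exactly. Their poses are not given: they have to be found in the camera images.
- barrel: The barrel to load: black lens barrel, an upright cylinder 24 mm in diameter and 55 mm tall with a 2 mm chamfer at its foot, marked by a brass band round it 37 to 47 mm up and a brass rim and amber glass on top; 40 to 90 g; three barrels with grey bands stand near it. Origin: centre of its underside; z up along its axis.
- seat (a point): Centre of the bore's mouth, 30 mm above the table: aluminium block 50 x 50 mm, 18 mm high, on the station's 12 mm deck. Bore 27 mm in diameter, 16 mm deep, chamfered mouth: a seated barrel's foot is 16 mm below this point, its top 39 mm above. x points level from the seat to the hinge; z up. The closed hood's grip lies 75 mm along x.
- hood_hinge (a point): Middle of the hood's hinge axis, 70 mm above the table and 230 mm along x from the seat. Axes as the seat's (x level, away from the seat; z up); the hinge axis is y.
- hood_grip (a point): Centre of the black grip, a round bar 22 mm in diameter, 24 mm long, parallel to the hinge, on a stalk 10 mm thick, 24 mm clear of the hood plate. At hood angle q it is 155 cos q - 5 sin q mm from the hinge towards the seat and 155 sin q + 5 cos q mm above the hinge. Pinch its flat ends (24 mm apart, along the hinge's y) from above: it can pivot between the pads as the hood turns.
- hood (a joint): Angle of the sprung yellow hood (plate 118 x 150 x 10 mm), rad: 0 shut, level (start); 1.10 balance point (red mark on the white quadrants beside it, 100 mm from the hinge); 1.75 stop. Green band 0.80 to 1.00, read at the plate's underside. Let go below 1.10 it falls shut, above it springs open; almost no friction. 0.9 kg; 1 to 2 N at the grip lifts it, less near balance.
- other1: Bystander: black lens barrel, an upright cylinder 24 mm in diameter and 55 mm tall with a 2 mm chamfer at its foot, grey band and dark top. Origin: centre of its underside.
- other2: Bystander: black lens barrel, an upright cylinder 24 mm in diameter and 55 mm tall with a 2 mm chamfer at its foot, grey band and dark top. Origin: centre of its underside.
- other3: Bystander: black lens barrel, an upright cylinder 24 mm in diameter and 55 mm tall with a 2 mm chamfer at its foot, grey band and dark top. Origin: centre of its underside.
- dispenser: Bystander: white dispenser bottle with a red cap, 54 mm in diameter, 120 mm tall. Origin: centre of its underside.
- capjar: Bystander: small white jar with a blue lid, 60 mm in diameter, 60 mm tall. Origin: centre of its underside.
- driver: Bystander: orange-handled screwdriver 150 mm long, lying on the table. Origin: below its middle; x along it.
There are look-alikes about, which are no part of the job. What is shaped like the barrel but pink or purple is not meant.

How it is judged:
By the outcome, as a careful person would: the job done as asked, in the order asked, and still so for the second after the job is handed in, while the arm keeps its last pose, push and grip.
It also fails if it takes over 56 s, if anything falls off the work surface, if the arm or the gripper's body presses on something with over 40 N, if the wrist force passes 120 N, or if a joint passes its speed limit or range.

## Working session

There is one attempt and no reset: what is moved stays moved. The work goes in short steps, each a Python script; the robot and the scene stay as the last script left them, time stands still between calls to the robot, and variables do not carry over. Pictures are saved under pics/ and viewed, at most 10 in all, crops included, and the job is handed in when it is done.

```bash
mkdir -p pics
cat > h.py <<'E'
import numpy as np, cv2
from bench import robot
from scipy.spatial.transform import Rotation as R
def K(c):
    f=c["img"].shape[0]/2/np.tan(np.radians(c["fovy"])/2)
    return np.array([[f,0,c["cx"]],[0,f,c["cy"]],[0,0,1.]]),np.array([c["k1"],0,0,0.])
def rot(c):
    o=np.array(c["orientation"],float)
    return o if o.shape==(3,3) else R.from_euler('xyz',o).as_matrix()
def px2z(c,uv,z):
    k,d=K(c); s=cv2.undistortPoints(np.array([[uv]],float),k,d,None,None)[0,0] if 0 else cv2.undistortPointsIter(np.array([[uv]],float),k,d,np.eye(3),np.eye(3),(3,50,1e-9))[0,0]
    r=rot(c)@np.array([s[0],s[1],1]); e=np.array(c["eye"],float)
    return e+r*(z-e[2])/r[2]
def proj(c,P):
    k,d=K(c); M=rot(c).T
    return cv2.projectPoints(np.array(P,float).reshape(-1,1,3),cv2.Rodrigues(M)[0],-M@np.array(c["eye"],float),k,d)[0][:,0]
E
python3 - <<'E'
from h import *
import pickle
cs={n:robot.get_image(n) for n in("scene","top")}
pickle.dump(cs,open("cs.pkl","wb"))
for n,c in cs.items():
    print(n,{k:v for k,v in c.items() if k!="img"}); cv2.imwrite(f"pics/{n}.png",cv2.resize(c["img"],(768,576),interpolation=cv2.INTER_CUBIC))
E
```

```text
scene {'fovy': 47.536882483185444, 'cx': 258.37760126130513, 'cy': 192.14993454525634, 'k1': -0.0598629577805845, 'eye': array([1099.189173  , -624.35184869, 1013.66766168]), 'orientation': array([-2.39365814, -0.01582183,  0.75832675])}
top {'fovy': 46.0219157523822, 'cx': 254.21202543389893, 'cy': 192.89370682726752, 'k1': -0.10072579900454401, 'eye': array([ 344.18364393,   21.44913263, 1377.48052041]), 'orientation': array([-2.99824798, -0.01064514, -1.59978098])}
```

View pics/top.png

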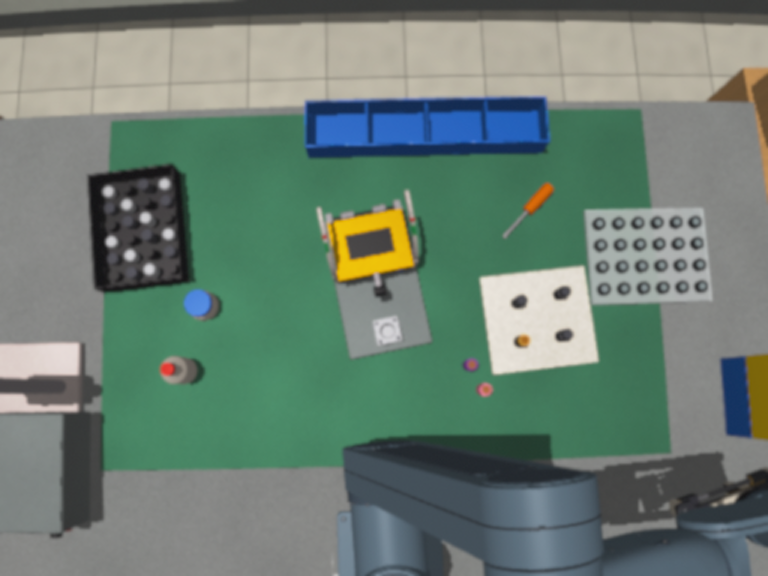

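View pics/scene.png

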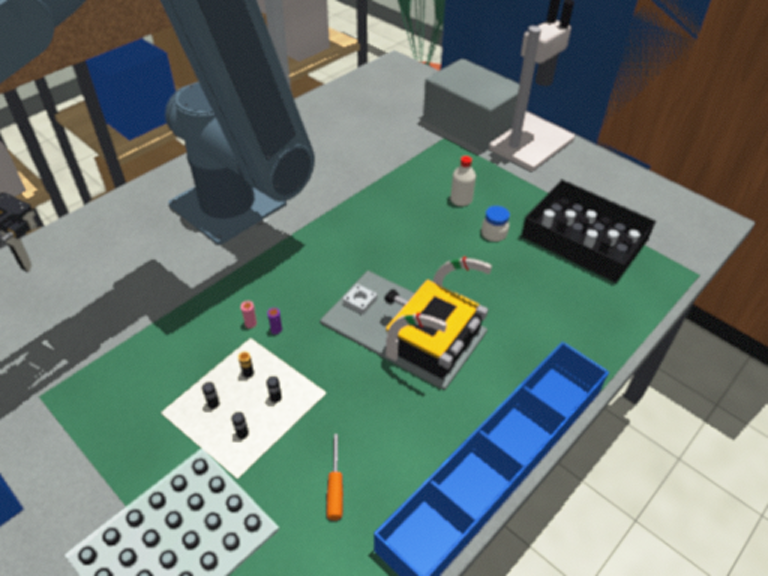

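The top view shows the brass-banded barrel at (522,341), the seat at (387,330) and the grip at (380,288) in the doubled-up picture (scale 1.5). The scene view shows the same barrel at (245,360), the seat at (360,297) and the grip at (392,297). I'll segment these and compute positions.

Run:
```python
from h import *
import pickle
cs=pickle.load(open("cs.pkl","rb"))
def cen(c,mask,box):
    x0,y0,x1,y1=[int(v/1.5) for v in box]; m=np.zeros(mask.shape,bool); m[y0:y1,x0:x1]=mask[y0:y1,x0:x1]
    ys,xs=np.nonzero(m); return np.array([xs.mean(),ys.mean()]),len(xs),m
for n,bb,sb,yb in(("top",(505,325,540,355),(365,308,410,350),(310,190,430,295)),("scene",(230,340,260,372),(335,275,385,318),(380,270,500,360))):
    c=cs[n]; I=c["img"].astype(int); hsv=cv2.cvtColor(c["img"],cv2.COLOR_BGR2HSV)
    u,k,_=cen(c,(hsv[...,0]>8)&(hsv[...,0]<30)&(hsv[...,1]>120)&(hsv[...,2]>80),bb); print(n,"barrel",u,k,px2z(c,u,55 if n=="top" else 50))
    u,k,m=cen(c,(I.min(2)>150),sb); print("seat",u,k,px2z(c,u,30))
    ys,xs=np.nonzero(m); print(" box rect centre",cv2.minAreaRect(np.c_[xs,ys].astype(np.float32)))
    u,k,m=cen(c,(hsv[...,0]>18)&(hsv[...,0]<35)&(hsv[...,1]>150)&(hsv[...,2]>100),yb)
    ys,xs=np.nonzero(m); r=cv2.minAreaRect(np.c_[xs,ys].astype(np.float32)); P=np.array([px2z(c,p,80) for p in cv2.boxPoints(r)]); print("hood",P.round(1),px2z(c,r[0],80))
    u,k,m=cen(c,(I.max(2)<45),(365,270,395,302) if n=="top" else (383,287,402,306)); print("grip",u,k,px2z(c,u,80))
```

```text
top barrel [348.55319149 226.93617021] 47 [ 425.70411047 -272.97860208   55.        ]
seat [257.44879518 219.84337349] 332 [456.61386702  -5.83494138  30.        ]
 box rect centre ((257.48651123046875, 219.91893005371094), (18.412687301635742, 18.412687301635742), 80.53767395019531)
hood [[668.7 108.1  80. ]
 [695.7 -43.6  80. ]
 [573.8 -63.1  80. ]
 [547.7  86.6  80. ]] [620.94306065  22.09373006  80.        ]
grip [254.5 195.5] 6 [523.3368939    1.60198626  80.        ]
scene barrel [162.96774194 239.37096774] 62 [ 429.60895902 -275.14667278   50.        ]
seat [239.91747573 196.8592233 ] 206 [456.01729782  -4.49734939  30.        ]
 box rect centre ((239.75001525878906, 196.75), (14.849242210388184, 18.384775161743164), 45.0)
hood [[577.5 -59.5  80. ]
 [535.5 113.6  80. ]
 [671.  104.4  80. ]
 [700.6 -60.   80. ]] [623.44140921  21.11695868  80.        ]
grip [259.96774194 197.51612903] 31 [531.97509653   2.59824879  80.        ]
```

Run:
```python
from h import *
import pickle
cs={}
print(robot.current_t(), robot.current_eef_rot())
robot.move_ptp([440,-275,200],[np.pi,0,0.17]); robot.sleep(.3); cs["b"]=robot.get_image("wrist"); print(robot.current_t())
robot.move_ptp([470,-5,250],[np.pi,0,0.17]); robot.sleep(.3); cs["s"]=robot.get_image("wrist"); print(robot.current_t(),robot.current_qpos())
pickle.dump(cs,open("ws.pkl","wb"))
for n,c in cs.items(): print({k:v for k,v in c.items() if k!="img"})
cv2.imwrite("pics/w.png",cv2.resize(np.hstack([cs["b"]["img"],cs["s"]["img"]]),(800,300),interpolation=cv2.INTER_AREA))
```

```text
0.1 [-3.14001571e+00 -3.12931870e-04  2.52812232e-01]
1.925
3.3417 [-2.50118245e-01  9.24623790e-02  1.66254820e+00 -3.61847168e-05
  1.38704516e+00  1.15203657e+00]
{'fovy': 65.54649470763509, 'cx': 259.34440132931167, 'cy': 190.26924441440704, 'k1': -0.07363017487509443, 'eye': array([ 506.34091762, -264.23816377,  366.58594888]), 'orientation': array([ 2.89778881e+00,  8.93304462e-04, -1.40156460e+00])}
{'fovy': 65.54649470763509, 'cx': 259.34440132931167, 'cy': 190.26924441440704, 'k1': -0.07363017487509443, 'eye': array([536.82243316,   5.48864991, 416.27733232]), 'orientation': array([ 2.89727860e+00,  1.06224407e-03, -1.40194814e+00])}
```

View pics/w.png

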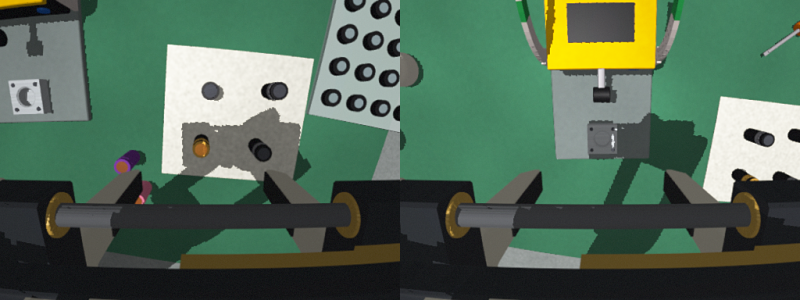

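The left image has the amber-topped barrel at (201,146). The right one has the seat at (603,140) in shadow, the grip at (601,95) and the yellow hood edge above it. I'll zoom in on both.

Run:
```python
from h import *
import pickle
cs=pickle.load(open("ws.pkl","rb"))
a=cs["b"]["img"][155:215,227:287]; b=cs["s"]["img"][100:210,185:325]
a=cv2.resize(a,None,fx=5,fy=5,interpolation=cv2.INTER_CUBIC); b=cv2.resize(b,None,fx=3.5,fy=3.5,interpolation=cv2.INTER_CUBIC)
o=np.zeros((390,800,3),np.uint8); o[:300,:300]=a; o[:385,305:795]=cv2.convertScaleAbs(b,alpha=1.3); cv2.imwrite("pics/z.png",o)
```

```text
(no output)
```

View pics/z.png

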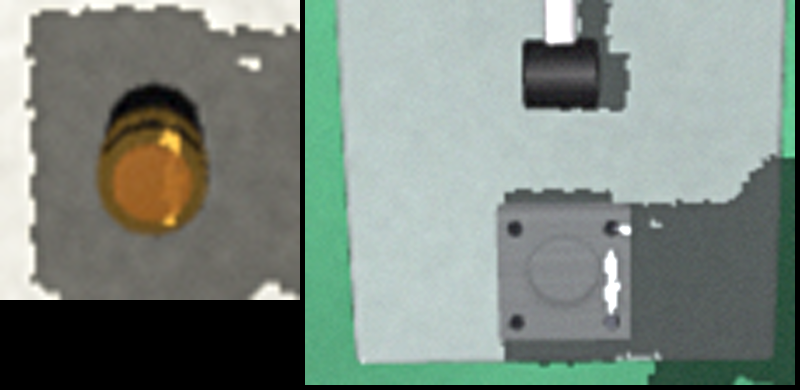

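Run:
```python
from h import *
import pickle
cs=pickle.load(open("ws.pkl","rb"))
b,s=cs["b"],cs["s"]
print("barrel",px2z(b,((152.5)/5-.5+227,182.5/5-.5+155),55))
f=lambda x,y:((x-305+.5)/3.5-.5+185,(y+.5)/3.5-.5+100)
for n,p,z in[("bore",(563,271),30),("tl",(498,205),30),("tr",(630,205),30),("br",(630,340),30),("bl",(498,340),30),("h1",(515,229),30),("h2",(612,229),30),("h3",(515,322),30),("h4",(612,322),30),("grip",(562,74),81),("dl",(360,362),12),("dr",(773,357),12)]: print(n,px2z(s,f(*p),z).round(1))
h=cv2.cvtColor(s["img"],cv2.COLOR_BGR2HSV); m=((h[...,0]>18)&(h[...,0]<35)&(h[...,1]>150)&(h[...,2]>100))
# front hood edge line
pts=[]
for u in range(195,320):
    v=np.nonzero(m[:120,u])[0]
    if len(v): pts.append(px2z(s,(u,v.max()),80)[:2])
pts=np.array(pts); vx,vy,x,y=cv2.fitLine(pts.astype(np.float32),cv2.DIST_HUBER,0,.01,.01).ravel(); print("hood edge",vx,vy,x,y,len(pts),"yaw",np.arctan2(-vx,vy) if vy>0 else np.arctan2(vx,-vy), pts[[0,-1]])
```

```text
barrel [ 428.66801755 -274.6652477    55.        ]
bore [459.3  -6.   30. ]
tl [479.9  22.   30. ]
tr [488.2 -26.4  30. ]
br [437.  -35.8  30. ]
bl [428.5  14.1  30. ]
h1 [472.1  14.4  30. ]
h2 [478.2 -21.4  30. ]
h3 [436.7   8.8  30. ]
h4 [442.9 -27.8  30. ]
grip [531.7   6.4  81. ]
dl [404.9  68.2  12. ]
dr [435.1 -96.1  12. ]
hood edge 0.1778754 -0.984053 565.7138 17.865036 125 yaw 0.178827 [[554.93328152  79.6393191 ]
 [578.45203868 -52.50254405]]
```

Run:
```python
from h import *
o=[np.pi,0,0.179]
robot.move_gripper(0.54)
robot.move_ptp([428.7,-274.7,120],o)
robot.move_linear([428.7,-274.7,24],speed=120)
robot.move_gripper(0.0); print("grip",robot.current_gripper_width()*93,robot.current_finger_force(),robot.current_t())
robot.move_linear([428.7,-274.7,150],speed=120)
robot.move_ptp([458.1,-6.2,110],o)
robot.move_linear([458.1,-6.2,58],speed=100)
robot.sleep(.2); f0=robot.current_contact_force()
st=robot.move_linear([458.1,-6.2,38.5],speed=25,f_stop=5)
print(st,robot.current_tcp_pos(),robot.current_contact_force()-f0,robot.current_ft_torque(),robot.current_gripper_width()*93,robot.current_t())
```

```text
grip 23.511369758489874 30.000664182007313 6.85
False [458.20068545  -6.21690845  38.57802774] [0.99283497 0.41901343 0.2954814 ] [ 0.04200621  0.00432156 -0.0547473 ] 23.69047725290125 10.9083
```

Run:
```python
from h import *
st=robot.move_linear([458.1,-6.2,36],speed=15,f_stop=6)
print(st,robot.current_tcp_pos(),robot.current_contact_force())
robot.move_gripper(0.5); robot.sleep(.2)
print(robot.current_gripper_width()*93,robot.current_t())
robot.move_linear([458.1,-6.2,150],speed=150)
# back off to look
robot.move_ptp([445,-8,220],[np.pi,0,.179]); robot.sleep(.2)
c=robot.get_image("wrist"); t=robot.get_image("scene"); print(robot.current_t())
import pickle; pickle.dump((c,t),open("v.pkl","wb"))
u=proj(c,[458.1,-6.2,69])[0]; w=proj(t,[458.1,-6.2,50])[0]; print(u,w)
f=lambda im,u,h:cv2.resize(im[max(0,int(u[1])-h):int(u[1])+h,max(0,int(u[0])-h):int(u[0])+h],(390,390),interpolation=cv2.INTER_CUBIC)
cv2.imwrite("pics/v.png",np.hstack([f(c["img"],u,65),f(t["img"],w,40)]))
```

```text
True [458.51207471  -6.30340818  36.29772934] [-0.7337519  -0.40171097  4.9715157 ]
46.55425168774264 11.9667
13.5583
[260.78944732 167.16886233] [239.90404401 193.04758308]
```

View pics/v.png

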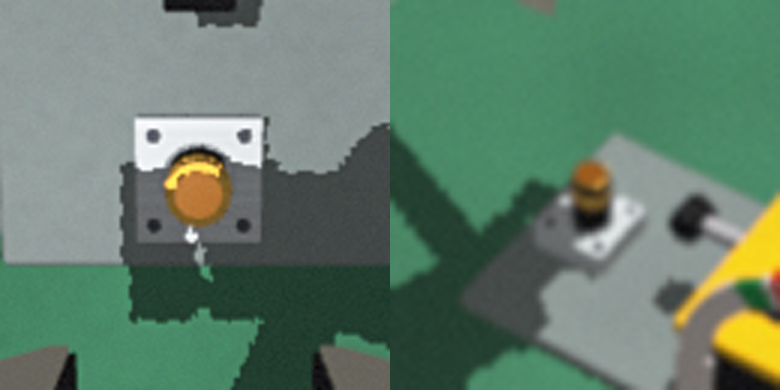

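The barrel is seated and upright: it stands in the bore and takes a 5 N reaction at the bottom. Next I'll pinch the grip.

```bash
cat >> h.py <<'E'
yaw=.179; O=[np.pi,0,yaw]; S=np.array([458.4,-6.3,0]); X=np.array([np.cos(yaw),np.sin(yaw),0]); H=S+230*X+[0,0,70]
def grip(q): return H-X*(155*np.cos(q)-5*np.sin(q))+np.array([0,0,155*np.sin(q)+5*np.cos(q)-17])
E
python3 - <<'E'
from h import *
g=grip(0)
robot.move_ptp(g+[0,0,70],O)
print(robot.move_linear(g,speed=90,f_stop=8),g,robot.current_tcp_pos())
robot.move_gripper(0.0); print("w",robot.current_gripper_width()*93,robot.current_finger_force(),robot.current_contact_force())
for q in(.1,.2,.3):
    robot.move_linear(grip(q),speed=40); print(q,robot.current_contact_force().round(1),robot.current_t())
c=robot.get_image("scene"); c2=robot.get_image("wrist"); u=proj(c,H)[0].astype(int)
a=c["img"][max(0,u[1]-70):u[1]+60,max(0,u[0]-75):u[0]+65]
cv2.imwrite("pics/r1.png",np.hstack([cv2.resize(a,(400,372),interpolation=cv2.INTER_CUBIC),cv2.resize(c2["img"],(400,372))]))
E
```

```text
False [532.20166728   7.05342303  58.        ] [532.7204526    6.91223778  58.67178162]
w 23.79527060400733 29.999996423721313 [-0.8199145  -1.57570641  0.55456628]
0.1 [ 2.3 -3.1 -2.6] 16.0917
0.2 [ 2.7 -3.5 -3.4] 16.6333
0.3 [ 3.  -4.6 -3.6] 17.175
```

View pics/r1.png

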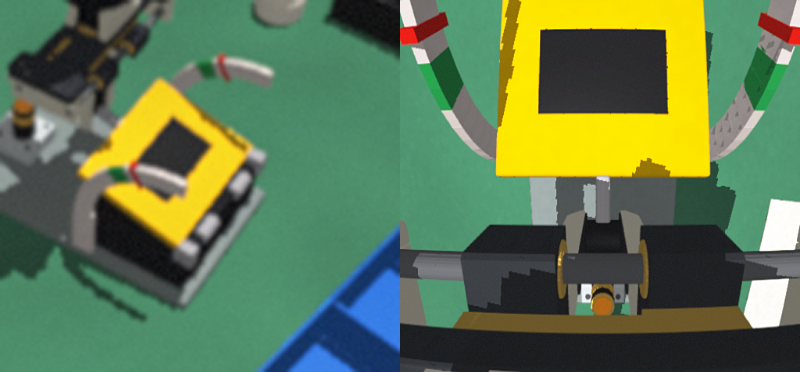

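The hood follows: the left image shows it tilting, and the right shows the grip pinched with the stalk centred at (603,195). I'll continue past the mark.

Run:
```python
from h import *
L=[]
for q in np.arange(.4,1.301,.1):
    robot.move_linear(grip(q),speed=45); f=robot.current_contact_force(); L.append((round(q,2),f.round(1).tolist(),round(robot.current_gripper_width()*93,1)))
    if np.linalg.norm(f)>25: break
print(*L,sep="\n"); print(robot.current_t())
c=robot.get_image("scene"); c2=robot.get_image("wrist"); u=proj(c,H)[0].astype(int)
a=c["img"][max(0,u[1]-100):u[1]+30,max(0,u[0]-75):u[0]+65]
cv2.imwrite("pics/r2.png",np.hstack([cv2.resize(a,(400,372),interpolation=cv2.INTER_CUBIC),cv2.resize(c2["img"],(400,372))]))
```

```text
(np.float64(0.4), [2.7, -4.8, -2.6], 23.7)
(np.float64(0.5), [2.9, -5.0, -2.7], 23.8)
(np.float64(0.6), [2.8, -5.9, -2.8], 24.1)
(np.float64(0.7), [1.2, -5.4, -3.2], 23.8)
(np.float64(0.8), [1.5, -4.6, -3.5], 23.8)
(np.float64(0.9), [2.0, -5.4, -3.6], 23.7)
(np.float64(1.0), [1.5, -4.8, -3.8], 23.8)
(np.float64(1.1), [1.0, -5.1, -3.3], 23.8)
(np.float64(1.2), [1.9, -4.6, -3.1], 23.3)
(np.float64(1.3), [1.3, -5.4, -3.4], 23.5)
22.1917
```

View pics/r2.png

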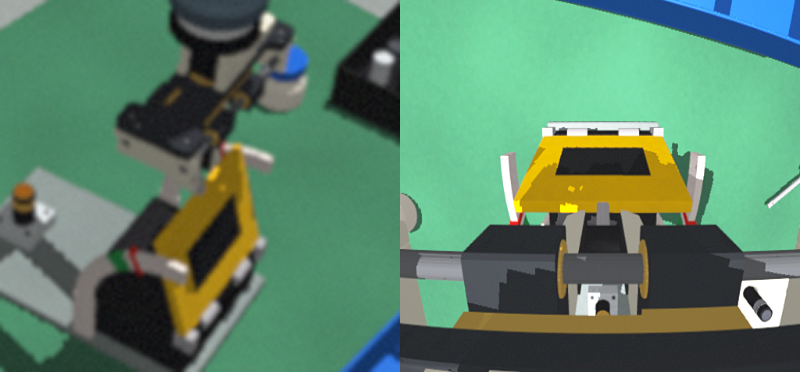

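The hood is clearly past the red mark, which shows at (135,258) in the left image with the plate beyond it. I'll bring it back to 0.90.

Run:
```python
from h import *
for q in np.arange(1.2,.899,-.1): robot.move_linear(grip(q),speed=40)
robot.sleep(1); print(robot.current_tcp_pos()-grip(.9),robot.current_contact_force(),robot.current_gripper_width()*93,robot.current_t())
c=robot.get_image("scene"); c2=robot.get_image("wrist"); u=proj(c,H)[0].astype(int)
import pickle; pickle.dump((c,c2),open("f.pkl","wb"))
a=c["img"][max(0,u[1]-75):u[1]+25,max(0,u[0]-60):u[0]+48]
cv2.imwrite("pics/r3.png",np.hstack([cv2.resize(a,(400,372),interpolation=cv2.INTER_CUBIC),cv2.resize(c2["img"],(400,372))]))
```

```text
[-1.17095555 -0.54098026 -0.44584506] [ 1.00535356 -6.15960282  0.89370985] 23.95721651710268 25.4583
```

View pics/r3.png

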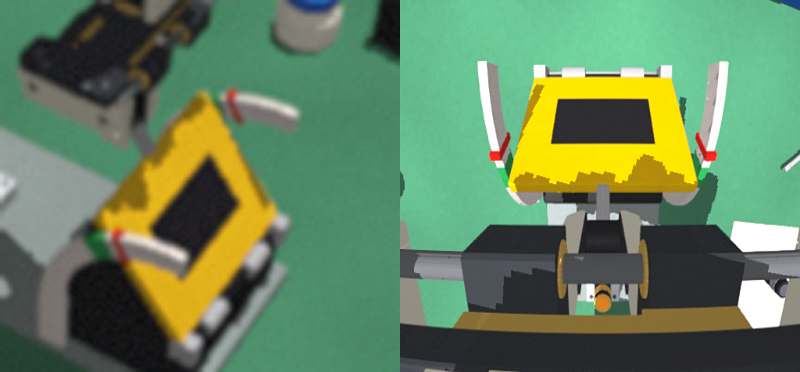

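Run:
```python
from h import *
import pickle
c,c2=pickle.load(open("f.pkl","rb")); Y=np.array([-X[1],X[0],0])
h=cv2.cvtColor(c2["img"],cv2.COLOR_BGR2HSV); m=((h[...,0]>18)&(h[...,0]<35)&(h[...,1]>150)&(h[...,2]>60)).astype(np.uint8)
ys,xs=np.nonzero(m[:230]); i=np.argsort(xs); print("lowest-left",xs[i[:5]],ys[i[:5]],"right",xs[i[-5:]],ys[i[-5:]],"ymax",ys.max())
for q in(.8,.85,.9,.95,1.): 
    e=lambda r,n,y:H-X*(r*np.cos(q)-n*np.sin(q))+np.array([0,0,r*np.sin(q)+n*np.cos(q)])+Y*y
    print(q,proj(c2,[e(120,10,75),e(120,10,-75),e(2,10,75),e(2,10,-75)]).round(1).tolist())
```

```text
lowest-left [138 138 139 139 139] [188 189 192 189 191] right [380 380 380 380 380] [186 188 189 190 187] ymax 198
0.8 [[141.3, 198.5], [377.1, 198.7], [171.2, 78.7], [347.3, 78.8]]
0.85 [[138.3, 192.8], [380.1, 192.9], [171.3, 78.2], [347.3, 78.3]]
0.9 [[135.3, 186.3], [383.1, 186.5], [171.4, 77.8], [347.2, 77.9]]
0.95 [[132.2, 179.2], [386.1, 179.3], [171.5, 77.4], [347.1, 77.5]]
1.0 [[129.3, 171.4], [389.1, 171.5], [171.6, 77.0], [347.0, 77.1]]
```

Vision reads about 0.86 and kinematics about 0.90, both inside the band. I'll nudge it up slightly to centre it, check that it's steady, and hand in.

Run:
```python
from h import *
robot.move_linear(grip(.93),speed=10); robot.sleep(1.5)
c2=robot.get_image("wrist"); h=cv2.cvtColor(c2["img"],cv2.COLOR_BGR2HSV); m=((h[...,0]>18)&(h[...,0]<35)&(h[...,1]>150)&(h[...,2]>60))
ys,xs=np.nonzero(m[:230]); Y=np.array([-X[1],X[0],0]); print("width",xs.min(),xs.max(),"ymax",ys.max())
for q in(.85,.9,.95): print(q,proj(c2,[H-X*(120*np.cos(q)-10*np.sin(q))+np.array([0,0,120*np.sin(q)+10*np.cos(q)])+Y*y for y in(75,-75)]).round(1).tolist())
print(robot.current_tcp_pos()-grip(.93),robot.current_contact_force(),abs(robot.current_joint_vel()).max(),robot.current_t())
w=xs.max()-xs.min()
if 236<=w<=262 and robot.current_t()<50: print(robot.hand_in())
```

```text
width 139 380 ymax 199
0.85 [[139.6, 195.5], [378.8, 195.6]]
0.9 [[136.7, 189.2], [381.7, 189.4]]
0.95 [[133.7, 182.3], [384.7, 182.4]]
[-2.69703248 -0.79281856 -1.48723522] [-0.5720229  -7.26955153 -0.35712062] 0.0007977493058706766 27.725
the job is handed in; nothing more can be done
None
```

The brass-band barrel is released and fully home in the seat. The hood went up to about 1.3 rad, past the red mark, and I handed in with it held still in the green band, at about 0.87 rad by camera and 0.91 by arm position; the judge's verdict isn't shown.

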